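# Reset the tripped lamp supply under its push-latch lid

## Task

The lamp supply unit on the bench has tripped: press its blue push-latch lid so that it pops open by itself, press the red reset button underneath fully down, then press the lid down again until it latches shut and stays flush. Do it all by pushing with the fingertips: do not lift the unit or shove it out of its place, and leave the eyepiece, jar and objective beside it where they stand.

Things in the scene. Friction and masses are not known exactly. Their poses are not given: they have to be found in the camera images.
- supply_unit: white lamp supply, a loose box of about 2 kg, 110 (x) x 150 (y) x 60 mm (z). Origin: centre of its underside; its x points from the front (vents, amber lamp) to the rear, z up. In its flat top lies a well (x -22 to 41, y -54 to 54 mm), floor at z = 28 mm, covered flush by the blue lid; in front of the lid a finger scoop (x -37 to -22, y -35 to 35) is cut down to z = 40 mm.
- lid (a joint): lid angle (rad): 0 latched shut and flush, grows as the front edge rises. Push-push latch: pressed in to -0.085 or further (rigid stop -0.095, 4 mm down at the white dot) and let go, the shut lid springs up in about 2 s to 1.15, where it yields if pushed further back (stop 1.28). Swung down, pressed in to -0.085 or further and let go, it latches at 0; pressed less, it springs up again.
- lid_press (a point): white dot (18 mm) painted on top of the lid, 42 mm in front of the hinge line, midway along it; moves with the lid (its z is the outward normal, its x points to the hinge). The lid is a flat blue plate 58 mm (hinge to front edge) x 104 mm (along the hinge) x 4 mm; pressing it in takes about 3 N at the dot, more nearer the hinge.
- lid_hinge (a point): middle of the lid's hinge line, fixed in the unit at unit x = 38, z = 58 mm (2 mm under the flush top face); axes as the unit's: the hinge runs along y, the shut lid extends from it towards -x. When open, the lid's blue top face looks up and to the rear: to close it, push on that face (from above and behind the front edge); pushing straight down on the raised edge itself can jam it.
- reset_button_top (a point): centre of the top face of the round red reset button (20 mm across, in a grey collar 26 mm across), which stands in the well under the lid, 47 mm in front of the hinge, its top at unit z = 49.5 mm (10.5 mm below the housing's top); z points up.
- reset_button (a joint): how far the button is pressed (m): 0 up, 0.004 fully down. Spring-loaded, comes back when let go; fully down takes about 5 N.
- eyepiece: black microscope eyepiece, 39 mm across, 49 mm tall, standing loose to the left of the unit; origin at the centre of its foot. Leave alone.
- jar: clear screw jar with yellow lid, 41 mm across, 43 mm tall, standing loose to the right of the unit; origin at the centre of its foot. Leave alone.
- objective: white and black microscope objective, 41 mm across, 45 mm tall, standing loose in front of the unit towards the right; origin at the centre of its foot. Leave alone.

How it is judged:
By the outcome, as a careful person would: the job done as asked, in the order asked, and still so for the second after the job is handed in, with the robot touching nothing.
It also fails if it takes over 48 s, if anything falls off the work surface, if the arm or the gripper's body presses on something with over 40 N, if the wrist force passes 120 N, or if a joint passes its speed limit or range.

## Robot

A 6-joint arm with a two-finger parallel gripper is mounted at the origin on a cart in front of the work surface, level with it; the furniture and walls round the work are solid. World frame = base frame: x ahead of the robot, y to its left, z up, the work surface at z = 0. Lengths are in m, angles in rad, forces in N, time in s.
With the tool pointing down it reaches from about 0.375 to 0.75 m from the base axis. Payload 9 kg.
Tool frame: the origin (TCP) lies on the centre line of the jaws, within the pads' length; the fingertips stand 14 mm ahead of it and the grasp point (between the pads) lies 5 mm behind it (env.tcp_to_tips is the z of the fingertips in the tool frame, in m); z points along the fingers, y is the line along which they close (so a half turn about z gives the same grasp; the last joint's range is limited). The gripper opens to 85 mm and grips with 20 to 120 N. Pads are 22 mm wide; open, the fingers measure 114 mm over their backs; the gripper's body (76 mm by 85 mm) begins 54 mm behind the grasp point. The pads swing forward as they close: fully open they stand 13 mm farther back than shut.
Start: joints at [-1.446, 0.104, 0.097, 1.564, 0, 1.353], TCP at [0.202, -0.565, 0.245] pointing down, gripper open.
Joint ranges: [-2.99, 2.99], [-0.84, 1.86], [-1.1, 1.16], [-1.84, 2.11], [-1.51, 1.56], [-3.14, 3.14]. Speed limits (rad/s): [2.22, 2.22, 2.57, 3.14, 3.14, 3.14].

## Interface

Orientations are given as a unit quaternion [x, y, z, w].
In Python, from plant import env, camrig, solver, order gives the robot as it stands (env), with the cameras (camrig), the kinematics (solver) and the job (order). Calls block until the motion is done:
- env.goto(position, orientation): joint-space move of the TCP to a pose.
- env.line_to(position, rot=None, speed=0.15): straight line of the TCP; rot=None keeps the orientation; speed is the mean speed in m/s.
- env.move_j(angles): joint-space move.
- env.move_gripper(opening, grasp_force=None): opening from 0.0 (shut) to 1.0 (fully open); grasp_force is the grip in N (None keeps the last); returns when the fingers have stopped.
- env.wait(seconds).
- solver.solve_ik(position, orientation): joint angles nearest the present ones, or None.
- camrig.get_image(name): name is "side" or "top" or "wrist"; returns a dict with "frame" (384x512x3 uint8, blue, green, red), "fx", "fy", "cx", "cy" (pixels), "rvec" (rotation vector, rad) and "tvec" (3), from world to camera coordinates, as OpenCV has them. Camera axes: x right, y down, z forward; pixel columns grow to the right and rows downward; lengths in m; the calibration is good to about 2 mm. The wrist camera is an equidistant fisheye: a pixel r from the principal point sees the ray r / f radians off the axis. A picture is of the moment at which its call begins. There is no depth.
A pose or a line that the arm cannot do raises env.Unreachable and nothing moves.
- order.close_job(): hands the job in; it is judged then, once.
Readings, each from a call of its own:
- env.current_time_s(): time.
- env.current_joints(): joint angles.
- env.current_qvel(): joint speeds.
- env.current_joint_torque(): joint torques, N m.
- env.current_eef_pos(): TCP position.
- env.current_ee_rot(): TCP orientation.
- env.current_ft_force(): force on the tool from outside, world axes, zero at the start.
- env.current_moment(): the same for the moment, N m.
- env.current_gripper_width(): opening from 0.0 (shut) to 1.0 (fully open).
- env.current_grip_force(): force on a finger pad.
Only numpy, scipy, OpenCV 4.12 (cv2) and the standard library are available. Lean on these libraries where they do the work, as an engineer would, in place of code of your own. Each camera call takes 0.05 s, during which the arm holds its last target. There are 200 camera calls.

## Working session

There is one attempt and no reset: what is moved stays moved. The work goes in short steps, each a Python script; the robot and the scene stay as the last script left them, time stands still between calls to the robot, and variables do not carry over. Pictures are saved under pics/ and viewed, at most 10 in all, crops included, and the job is handed in when it is done.

```bash
ls; mkdir -p pics; python3 - <<'E'
from plant import env, camrig, solver, order
import cv2,numpy as np
for n in ("top","side"):
    d=camrig.get_image(n); cv2.imwrite(f"pics/{n}0.png",d["frame"]); print(n,d["fx"],d["cx"],d["cy"],np.ravel(d["rvec"]),np.ravel(d["tvec"]))
print(env.current_time_s(),env.tcp_to_tips,env.current_ee_rot())
E
```

```text
pics
plant.py
top 474.7303159471595 254.43831787022737 190.5307923292942 [ 2.16445667 -2.0455417   0.22091983] [-0.2758567   0.49269591  0.86536204]
side 466.40415996022875 250.73335272968137 180.20924313571933 [ 2.1525509  -0.21230278  0.10744123] [-0.53657777 -0.02335659  1.0216115 ]
0.1 0.014 [ 9.85343615e-01  1.70580127e-01  6.09343315e-05 -6.13844566e-04]
```

View pics/top0.png

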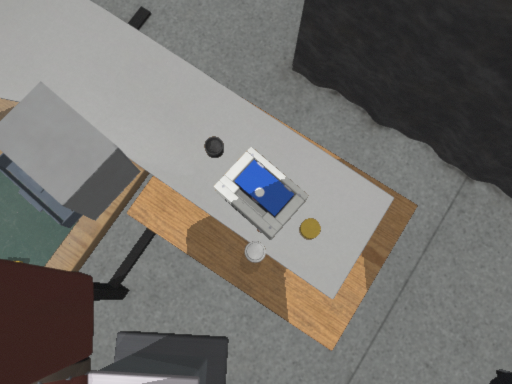

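View pics/side0.png

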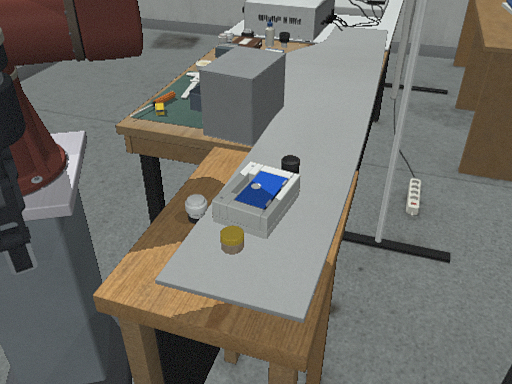

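```bash
cat > h.py <<'E'
from plant import env, camrig, solver, order
import cv2,numpy as np
from scipy.spatial.transform import Rotation as R
def ray(d,uv):
    Rm=R.from_rotvec(np.ravel(d["rvec"])).as_matrix();t=np.ravel(d["tvec"])
    uv=np.atleast_2d(uv).astype(float)
    v=np.c_[(uv[:,0]-d["cx"])/d["fx"],(uv[:,1]-d["cy"])/d["fy"],np.ones(len(uv))]@Rm
    return -Rm.T@t,v
def onz(d,uv,z):
    c,v=ray(d,uv); return c+v*((z-c[2])/v[:,2])[:,None]
def proj(d,p):
    q=R.from_rotvec(np.ravel(d["rvec"])).apply(np.atleast_2d(p))+np.ravel(d["tvec"])
    return np.c_[d["cx"]+d["fx"]*q[:,0]/q[:,2],d["cy"]+d["fy"]*q[:,1]/q[:,2]]
E
python3 - <<'E'
from h import *
for n in ("top","side"):
    d=camrig.get_image(n); f=d["frame"].astype(int)
    m=((f[...,0]>90)&(f[...,0]>f[...,2]+60)).astype(np.uint8)
    k,l,s,c=cv2.connectedComponentsWithStats(m); i=1+np.argmax(s[1:,4]); m=(l==i).astype(np.uint8)
    ys,xs=np.nonzero(m)
    cs,_=cv2.findContours(m,cv2.RETR_EXTERNAL,cv2.CHAIN_APPROX_NONE)
    c=max(cs,key=len)[:,0]
    w=onz(d,c,0.06)[:,:2].astype(np.float32)*1000
    r=cv2.minAreaRect(w); print(n,r,cv2.boxPoints(r).round(1).tolist(), "px",s[i])
    x0,y0=s[i][0]-35,s[i][1]-35
    sub=d["frame"][y0:y0+s[i][3]+75,x0:x0+s[i][2]+75]
    k=5 
    cv2.imwrite(f"pics/{n}c.png",cv2.resize(sub,None,fx=k,fy=k,interpolation=cv2.INTER_CUBIC)[:600,:800]); print("crop",x0,y0,k)
E
```

```text
top ((513.783203125, -264.8284912109375), (103.82095336914062, 58.30208206176758), 51.94380187988281) [[458.79998779296875, -287.70001220703125], [504.70001220703125, -323.70001220703125], [568.7000122070312, -241.89999389648438], [522.7999877929688, -206.0]] px [ 235  160   59   56 1482]
crop 200 125 5
side ((515.2793579101562, -265.9482727050781), (105.93721008300781, 58.42915344238281), 51.86644744873047) [[459.6000061035156, -289.6000061035156], [505.6000061035156, -325.70001220703125], [571.0, -242.3000030517578], [525.0, -206.1999969482422]] px [235 171  53  38 981]
crop 200 136 5
```

View pics/topc.png

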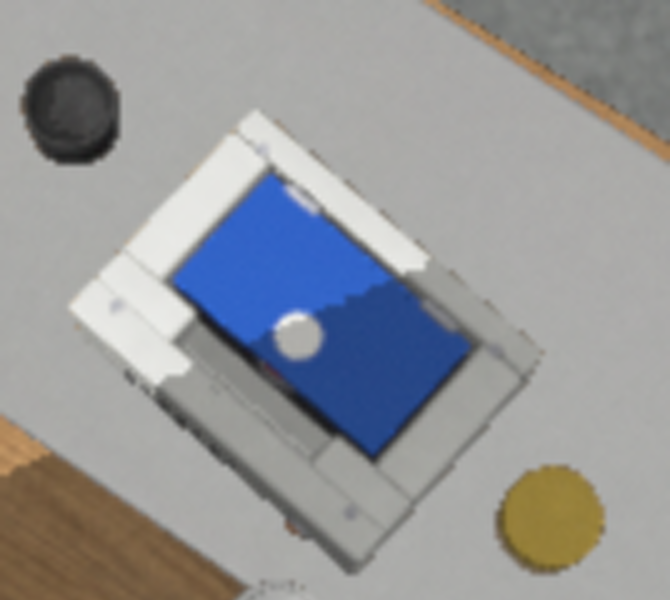

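View pics/sidec.png

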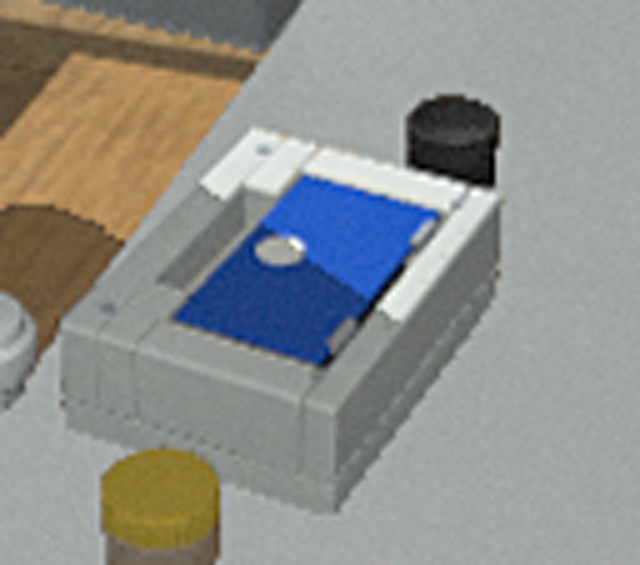

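```bash
cat >> h.py <<'E'
yaw=np.deg2rad(-38.1)
U=R.from_euler('z',yaw); O=np.array([.5145,-.2654,0])-U.apply([.009,0,0])
def pose(p,tilt=0):
    """tip centre at unit-frame p (mm); tilt>0 (deg) leans the gripper body to the unit's front"""
    t=np.deg2rad(tilt); z=np.array([np.sin(t),0,-np.cos(t)]); y=np.array([0,-1,0])
    M=R.from_matrix(np.c_[np.cross(y,z),y,z])
    return O+U.apply(np.array(p)/1000-z*env.tcp_to_tips),(U*M).as_quat()
def line(p,tilt=0,speed=.15): env.line_to(*[pose(p,tilt)[0]],rot=pose(p,tilt)[1],speed=speed)
def press(x,z0,zmin,fstop,tilt=0,step=1.0):
    f0=env.current_ft_force()[2]; z=z0
    while z>zmin:
        z-=step; line([x,0,z],tilt,speed=.02)
        f=env.current_ft_force()[2]-f0; print(f"z{z:.1f} F{f:.1f}",end="; ")
        if f>fstop: break
    a=U.inv().apply(env.current_eef_pos()-O)*1000
    print("tcp unit",a.round(1),"t",round(env.current_time_s(),2)); return z
def pic(n,fn,k=1):
    d=camrig.get_image(n); cv2.imwrite(f"pics/{fn}.png",d["frame"]); return d
E
python3 - <<'E'
from h import *
t=camrig.get_image("top"); s=camrig.get_image("side")
dot=(O+U.apply([-.004,0,.06]))
print(O,dot,proj(t,dot),proj(s,dot),"seen 259.6 192.2 / 256 186.2")
for p,tl in (([-10,0,110],0),([-3,0,45],12),([60,0,130],0)):
    q=solver.solve_ik(*pose(p,tl)); print(None if q is None else np.round(q,2))
E
```

```text
[ 0.50741758 -0.25984668  0.        ] [ 0.50426984 -0.25737853  0.06      ] [[259.43084934 191.68293216]] [[254.88975161 186.30819261]] seen 259.6 192.2 / 256 186.2
[-0.7  -0.   -0.23  1.34  0.    3.1 ]
[-0.71 -0.22 -0.57  1.01  0.01  3.1 ]
[-0.7   0.2   0.01  1.39  0.    3.11]
```

```bash
sed -i 's/\[0,-1,0\]/[0,1,0]/' h.py; python3 - <<'E'
from h import *
for p,tl in (([-10,0,110],0),([-3,0,45],12),([60,0,130],0)):
    q=solver.solve_ik(*pose(p,tl)); print(None if q is None else np.round(q,2))
env.move_gripper(0.0)
env.goto(*pose([-10,0,110])); print(env.current_time_s())
line([-10,0,64])
press(-10,64,53,9)
line([-10,0,130],speed=.2)
env.wait(1.7); pic("top","top1"); pic("side","side1")
a=cv2.imread("pics/top1.png")[100:290,150:400]; b=cv2.imread("pics/side1.png")[100:290,150:400]
cv2.imwrite("pics/m1.png",cv2.resize(np.vstack([a,b])if 0 else np.hstack([a,b]),(800,304)))
print(env.current_time_s())
E
```

```text
[-0.7  -0.   -0.23  1.34  0.   -0.04]
[-0.71 -0.22 -0.57  1.01  0.01 -0.04]
[-0.7   0.2   0.01  1.39  0.   -0.03]
2.7083
z63.0 F-0.6; z62.0 F-0.3; z61.0 F-1.3; z60.0 F0.8; z59.0 F2.6; z58.0 F2.7; z57.0 F2.5; z56.0 F3.7; z55.0 F11.0; tcp unit [-9.8  0.  69.9] t 5.42
7.7417
```

View pics/m1.png

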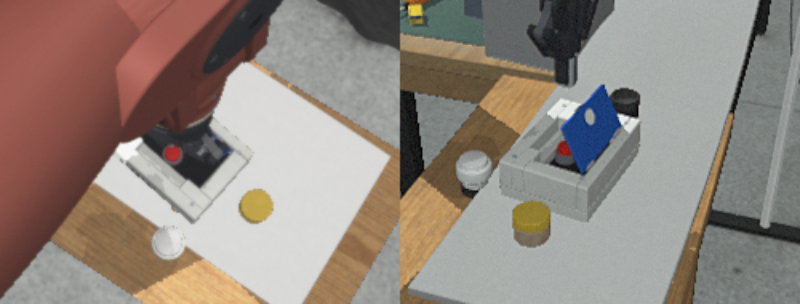

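```bash
python3 - <<'E'
from h import *
d=camrig.get_image("top"); f=d["frame"].astype(int)
w=f[185:210,245:270]; m=(w[...,2]>130)&(w[...,1]<80)&(w[...,0]<80)
ys,xs=np.nonzero(m); b=onz(d,[xs.mean()+245,ys.mean()+185],.0495)[0]
print(len(xs),"button unit",(U.inv().apply(b-O)*1000).round(1))
line([-5,0,130],12); line([-5,0,53],12)
press(-5,53,42,12,12)
env.wait(.2); print(env.current_ft_force())
pic("side","side2")
line([-5,0,85],12,speed=.2); line([-5,0,135],0,speed=.2)
cv2.imwrite("pics/m2.png",cv2.resize(cv2.imread("pics/side2.png")[120:260,180:350],(680,560),interpolation=cv2.INTER_CUBIC))
print(env.current_time_s())
E
```

```text
72 button unit [-10.4  -0.9  49.5]
z52.0 F-0.2; z51.0 F0.0; z50.0 F1.5; z49.0 F2.3; z48.0 F3.5; z47.0 F4.1; z46.0 F10.1; z45.0 F16.5; tcp unit [-7.5  0.  60.2] t 10.91
[-6.35202798  4.46439363 17.28937877]
12.0
```

View pics/m2.png

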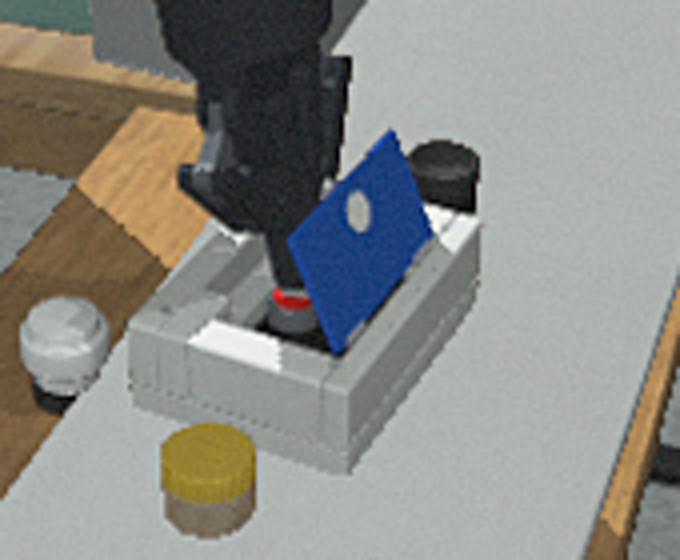

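```bash
python3 - <<'E'
from h import *
line([-5,0,155],speed=.2); line([48,0,155],speed=.2); line([46,0,103],speed=.2)
f0=env.current_ft_force()
for th,r in zip(np.linspace(1.15,0.02,12),np.linspace(46,54,12)):
    c=[38-r*np.cos(th)+2*np.sin(th)+11,0,58+r*np.sin(th)+2*np.cos(th)]
    line(c,speed=.06); print(np.round(c,1),(U.inv().apply(env.current_ft_force()-f0)).round(1))
z=c[2]
press(c[0],z,52,12)
line([c[0],0,80],speed=.1); line([c[0],0,150],speed=.3)
env.wait(1.5); print(env.current_ft_force()-f0,env.current_time_s())
pic("side","side3"); pic("top","top3")
a=cv2.imread("pics/top3.png")[100:290,150:400]; b=cv2.imread("pics/side3.png")[100:290,150:400]
cv2.imwrite("pics/m3.png",cv2.resize(np.hstack([a,b]),(800,304)))
E
```

```text
[ 32.    0.  100.8] [0.4 0.1 0.7]
[27.4  0.  99.5] [ 1.  -0.4 -0.7]
[22.8  0.  97.6] [ 0.2 -0.9 -0.9]
[18.4  0.  95.3] [ 0.8  0.8 -0.6]
[14.2  0.  92.4] [ 0.8  0.1 -0.5]
[10.3  0.  89.1] [1.8 0.5 0.4]
[ 6.7  0.  85.3] [ 0.7 -0.1 -0.8]
[ 3.4  0.  81.2] [ 1.1  0.5 -0.1]
[ 0.6  0.  76.6] [ 1.2  1.2 -0. ]
[-1.8  0.  71.7] [ 1.4 -0.2  1.5]
[-3.6  0.  66.5] [ 1.1 -1.1  1.4]
[-4.9  0.  61.1] [0.3 0.2 1.4]
z60.1 F2.0; z59.1 F0.6; z58.1 F1.5; z57.1 F0.3; z56.1 F6.2; z55.1 F13.3; tcp unit [-4.9  0.  70.3] t 17.71
[ 0.36920476  0.05981644 -0.66302553] 19.9917
```

View pics/m3.png

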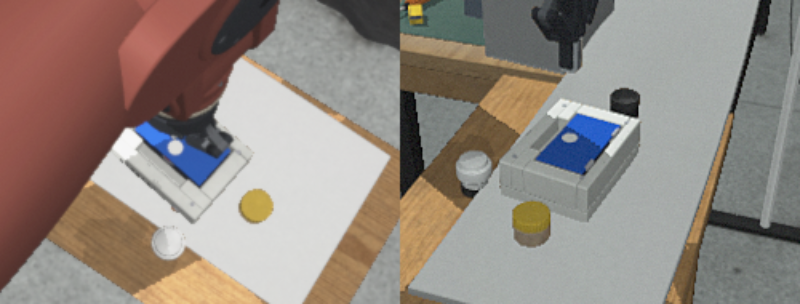

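The lid is down, with the white dot lying flat on it and everything beside the unit still standing. I'll check numerically that the lid stays flush and the unit hasn't moved, then hand in.

```bash
python3 - <<'E'
from h import *
def rect(f,d):
    f=f.astype(int); m=((f[...,0]>90)&(f[...,0]>f[...,2]+60)).astype(np.uint8)
    c=max(cv2.findContours(m,cv2.RETR_EXTERNAL,cv2.CHAIN_APPROX_NONE)[0],key=len)[:,0]
    return cv2.minAreaRect(onz(d,c,.06)[:,:2].astype(np.float32)*1000)
env.wait(.5); d=camrig.get_image("side"); a,b=rect(cv2.imread("pics/side0.png"),d),rect(d["frame"],d); print(a,b)
if np.abs(np.subtract(a[0],b[0])).max()<2 and np.abs(np.subtract(a[1],b[1])).max()<3: print(order.close_job())
E
```

```text
((515.5005493164062, -265.96368408203125), (105.71727752685547, 58.74268341064453), 51.91627502441406) ((515.1549072265625, -265.8641662597656), (105.50811004638672, 58.95580291748047), 51.096405029296875)
the job is handed in; nothing more can be done
None
```

I pressed the lid open, pushed the reset button down to its stop, and latched the lid shut again. In the last picture the lid was flush, the unit was within about 1 mm of its starting place, and the objects beside it still stood. I handed the job in at about 20.5 s.

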